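Zero the bench mill and back it off three clicks

ROBOT

A 6-joint arm with a two-finger parallel gripper is mounted at the origin on the work surface. World frame = base frame: x ahead of the robot, y to its left, z up, the work surface at z = 0. Lengths are in mm, angles in rad, forces in N, time in s.
With the tool pointing down it reaches from about 400 to 925 mm from the base axis. Payload 12.5 kg.
Tool frame: the origin (TCP) lies at the very end of the fingers, on their centre line; the grasp point (between the pads) lies grip_depth behind it (grip_depth is the distance from the TCP to the grasp point, in mm); z points along the fingers, y is the line along which they close (so a half turn about z gives the same grasp; the last joint's range is limited). The gripper opens to 95 mm and grips with 3 to 60 N. Pads are 20 mm wide; open, the fingers measure 119 mm over their backs; the gripper's body (75 mm by 180 mm) begins 59 mm behind the grasp point.
Start: joints at [1.022, 0.491, 1.559, -0, 1.092, -0.106], TCP at [267.781, 564.748, 214.661] pointing down, gripper open.
Joint ranges: [-3.1, 3.1], [-0.84, 2.19], [0.05, 2.79], [-1.13, 4.28], [0.06, 2.93], [-2.69, 2.69]. Speed limits (rad/s): [2.22, 2.22, 2.79, 3.14, 3.14, 3.14].

INTERFACE

Orientations are given as [roll, pitch, yaw] about the fixed x, y, z axes, in that order (R = Rz(yaw) Ry(pitch) Rx(roll)).
In Python, from cell import state, read_camera, job_done, grip_depth gives the robot as it stands.
- The arm moves only by the tool drive_tool, never from a script. Its argument "targets" is a list of rows, each an object with "jaw": the opening, from 0 (shut) to 1 (fully open); "travel": the shift along the tool's x, y, z in m, a list of three; "twist": the turn about the tool's z in rad. In form: [{"jaw": jaw, "travel": [tx, ty, tz], "twist": twist}, ...]. A call has 1 to 8 rows; each row is the pose to reach, as a shift and turn from the pose commanded when the call began, along the tool's axes at that moment; what a row does not reach only later rows make up. A row lasts 1/12 s, in which the tool goes at most 41.7 mm and 7.16 degrees, less where a joint would pass 70% of its speed; a pose out of reach is approached as far as the arm can. A call with a gripper value outside its range is refused whole. The fingers move at their own pace and stop on an object; the grip force is fixed at half the most. Time passes only in rows, so rows that repeat a pose let the fingers close. It gives the time, the measured TCP pose, the force, the opening and the grip force at its end, in the units of the state.
- state(): the state, without advancing time (a new reading comes with each control period).
- read_camera(name): name is "scene" or "top" or "wrist"; returns a dict with "frame" (480x640x3 uint8, red, green, blue), "fx", "fy", "cx", "cy" (pixels), "R" (3x3) and "t" (3): a world point X has camera coordinates R X + t. Camera axes: x right, y down, z forward; pixel columns grow to the right and rows downward; lengths in mm; the calibration is good to about 2 mm. A picture is of the moment at which its call begins. There is no depth.
- job_done(): hands the job in; it is judged then, once.
The state is a dict: "t": time; "joints": joint angles; "qvel": joint speeds; "tau": joint torques, N m; "eef_pos": TCP position; "tcp_rot": TCP orientation; "ft_force": force on the tool from outside, world axes, zero at the start; "moment": the same for the moment, N m; "opening": opening from 0.0 (shut) to 1.0 (fully open); "grip_force": force on a finger pad.
Only numpy, scipy, OpenCV 4.12 (cv2) and the standard library are available. Lean on these libraries where they do the work, as an engineer would, in place of code of your own. Each camera call takes 0.05 s, during which the arm holds its last target. There are 200 camera calls.

TASK

The squat, wide mill is to grind dried petals for the candles, so set its burrs: turn the ring on its top clockwise until the burrs touch and it stops, then back it off (counter-clockwise) three clicks and let go. Each click is one tick on the collar under the ring. Leave the ring of the tall slim mill alone and do not knock over the empty glass that stands between the mills.

Things in the scene. Friction and masses are not known exactly. Their poses are not given: they have to be found in the camera images.
- squat_ring (a joint): Ring on top of the squat mill, rad. 0 = burrs touch: hard stop, pointer at the long mark on the collar. Grows counter-clockwise seen from above, to a stop at 2.09. One click = one tick = 20 degrees (0.349 rad); three = 1.047. The clicks are marks only: it turns smoothly, light friction (0.06 N m), and stays where left. It starts between 0.5 and 1.3.
- squat_grip (a point): Squat mill: dark wood, 104 mm across, 115 mm high, fixed, side crank. Its aluminium ring (72 mm across) carries an upright bar, 64 long, 16 thick, standing 38 mm above the ring; pinch it from above across the 16 mm. This point: centre of the bar's top edge, on the ring's vertical axis, 173 mm above the bench; x along the bar to the black pointer, y across it, z up; turns with the ring.
- slim_pointer (a point): Tip of the black pointer on the ring of the other, tall slim mill (same wood and metal; 64 mm across, 175 mm high, ring 52 mm across with the same kind of bar, its top 233 mm above the bench). It lies 36 mm from that ring's axis, 190 mm above the bench. To be left as it is.
- glass: Empty clear drinking-glass shaped candle jar, 68 mm across, 85 mm high, standing upright and loose between the two mills. Origin at the centre of its underside, z up.

How it is judged (in metres and radians):
On the way:
1. the squat mill's ring is turned clockwise until the burrs touch (within 10 degrees of the stop) (value of joint squat_ring below 0.175 rad), for 0.2 s.
At the end, for the whole second after the job is handed in: the squat mill's ring rests three clicks (60 degrees, give or take 10) counter-clockwise of where the burrs touch (value of joint squat_ring between 0.872 and 1.222 rad and velocity of joint squat_ring between -0.05 and 0.05 rad/s).
It fails at once if the slim mill's ring is turned (its pointer moves more than 10 mm) (distance of slim_pointer from where it was at the start of the episode above 0.01 m).
It fails at once if the glass between the mills is knocked over (tilted more than 40 degrees) (angle between glass's own z axis and vertical above 0.7 rad).
It also fails if it takes over 34 s, if anything falls off the work surface, if the arm or the gripper's body presses on something with over 40 N, if the wrist force passes 120 N, or if a joint passes its speed limit or range.

## Working session

There is one attempt and no reset: what is moved stays moved. The work goes in short steps, Python scripts to look and compute and a tool call to move; the robot and the scene stay as the last step left them, time stands still between calls to the robot, and variables do not carry over. Pictures are saved under pics/ and viewed, at most 10 in all, crops included, and the job is handed in when it is done.

Besides the shell and the picture viewer there is one more tool, called after "Emit:" as a command line: name --argument value ..., lists and objects as JSON in quotes. drive_tool: Moves the arm, as the interface text tells. Its arguments: {"type":"object","properties":{"targets":{"type":"array"}},"required":["targets"]}

```bash
mkdir -p pics
python3 - <<'E'
from cell import *
import cv2,numpy as np
s=state();print(s['t'],s['eef_pos'],s['tcp_rot'],s['joints'],s['opening'],grip_depth)
for n in("scene","top"):
    c=read_camera(n);cv2.imwrite(f"pics/{n}0.png",c["frame"][:,:,::-1]);print(n,c['fx'],(-c['R'].T@c['t']).round())
E
```

```text
0.0 [267.6481178  564.50806268 214.04040163] [-3.14043872e+00 -1.18533698e-04  2.69878401e+00] [ 1.02238291e+00  4.91579441e-01  1.55947558e+00 -4.23784871e-06
  1.09169763e+00 -1.05602888e-01] 0.9952862861059362 18.8
scene 460.773078211866 [1074. -264.  528.]
top 503.7628574721496 [401. -23. 873.]
```

View pics/top0.png

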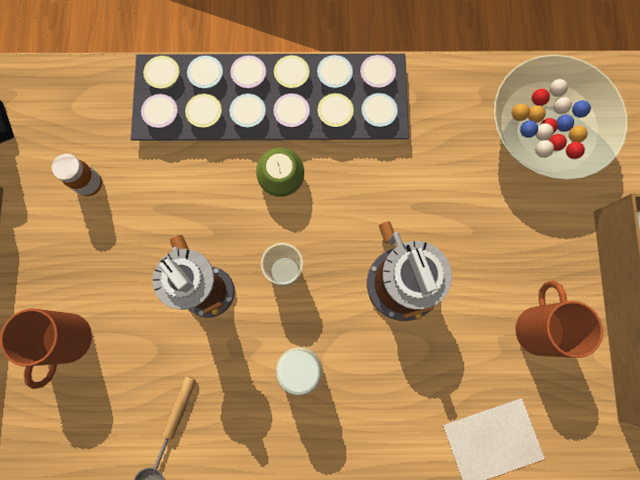

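View pics/scene0.png

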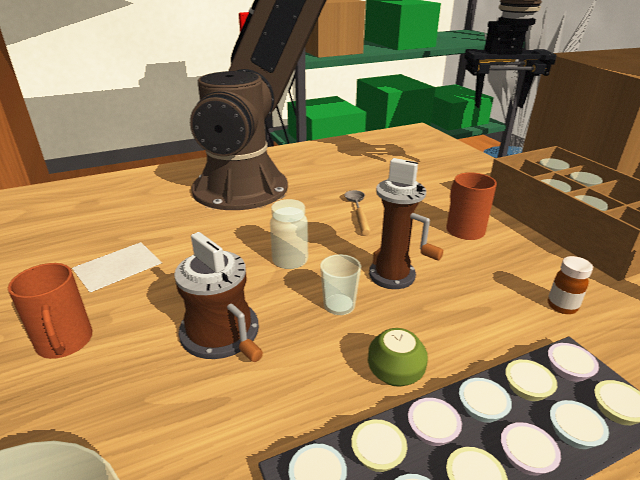

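The top view shows the squat mill's ring at about (418,275), the slim mill at (183,280) and the glass at (282,265). I'll zoom in on the squat ring next.

```bash
cat > h.py <<'E'
from cell import *
import cv2,numpy as np
def ray(c,u,v,z):
    d=c['R'].T@np.array([(u-c['cx'])/c['fx'],(v-c['cy'])/c['fy'],1]);o=-c['R'].T@c['t'];return o+d*(z-o[2])/d[2]
def proj(c,X):
    p=c['R']@np.array(X)+c['t'];return np.array([c['fx']*p[0]/p[2]+c['cx'],c['fy']*p[1]/p[2]+c['cy']]).round(1)
def crop(c,u0,v0,u1,v1,k,name):
    cv2.imwrite(name,cv2.resize(c['frame'][v0:v1,u0:u1,::-1],None,fx=k,fy=k,interpolation=cv2.INTER_CUBIC))
E
python3 - <<'E'
from h import *
c=read_camera("top");crop(c,360,215,480,325,5,"pics/c1.png")
print(c['R'].round(2));print(ray(c,418,275,135),ray(c,183,280,190),ray(c,282,265,85))
E
```

```text
[[-0.01 -1.    0.01]
 [-0.98  0.01 -0.19]
 [ 0.19 -0.01 -0.98]]
[ 499.29638761 -179.79358663  135.        ] [487.65909811 152.61149407 190.        ] [523.61693726  24.23598648  85.        ]
```

View pics/c1.png

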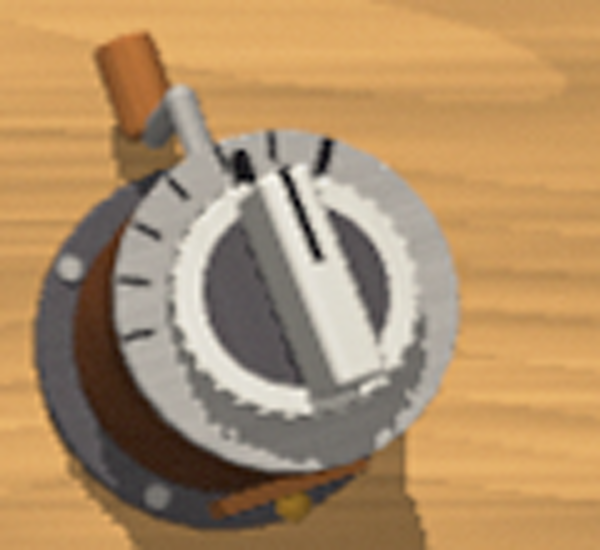

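The crop shows the bar's top centre near pixel (424.4,269.4). Its axis runs from (428,291) to (417,249) toward the pointer. The zero mark is at (425,246), and the pointer stands about two ticks counter-clockwise of it.

Run:
```python
from h import *
c=read_camera("top")
f=lambda x,y,z:ray(c,360+x/5,215+y/5,z)
for p in [(262,178),(305,165),(335,388),(383,360)]: print(f(*p,173).round(1))
a=f(283,171,173);b=f(359,374,173);C=(a+b)/2;print(C,np.linalg.norm(a-b),np.degrees(np.arctan2(*(a-b)[[1,0]])))
print(f(287,300,115)) # collar disc centre
z=f(325,155,115);q=f(240,165,130)
for v in(z,q):print('mark dir',np.degrees(np.arctan2(*(v-C)[[1,0]])),np.hypot(*(v-C)[:2]))
s=state();e=s['eef_pos'];print(s['t'],(C-e),np.degrees(s['tcp_rot']))
from scipy.spatial.transform import Rotation as Ro
R=Ro.from_euler('xyz',s['tcp_rot']).as_matrix();print(R.round(3));print(R.T@(C-e))
```

```text
[ 529.1 -165.4  173. ]
[ 532.7 -177.8  173. ]
[ 469.4 -183.1  173. ]
[ 477.1 -196.9  173. ]
[ 502.1632429  -180.73628628  173.        ] 60.651240386857694 17.760678572534673
[ 501.97281538 -183.13727767  115.        ]
mark dir -20.01096487192952 47.43443409907031
mark dir 18.490631424120632 40.926526591666075
0.2 [ 234.45691064 -745.36884127  -41.29223343] [-1.79962290e+02 -3.02750045e-03  1.54630389e+02]
[[-0.904  0.428 -0.   ]
 [ 0.428  0.904 -0.001]
 [ 0.    -0.001 -1.   ]]
[-531.20641257 -573.00571521   41.64130884]
```

Emit:
drive_tool --targets '[{"jaw": 1,"travel": [0,0,-0.04],"twist": 0},{"jaw": 1,"travel": [0,0,-0.08],"twist": 0},{"jaw": 1,"travel": [-0.53,-0.573,-0.08],"twist": 0},{"jaw": 1,"travel": [-0.53,-0.573,-0.08],"twist": 0},{"jaw": 1,"travel": [-0.53,-0.573,-0.08],"twist": 0},{"jaw": 1,"travel": [-0.53,-0.573,-0.08],"twist": 0},{"jaw": 1,"travel": [-0.53,-0.573,-0.08],"twist": 0},{"jaw": 1,"travel": [-0.53,-0.573,-0.08],"twist": 0}]'

```text
t: 0.87
eef_pos: [342.5, 324.3, 294.6]
tcp_rot: [3.141, 0.0, 2.699]
ft_force: [0.8, -0.2, 0.5]
opening: 0.996
grip_force: 0.0
```

```bash
cat > g.py <<'E'
from h import *
from scipy.spatial.transform import Rotation as Ro
import sys
def go(C,b):
    s=state();R=Ro.from_euler('xyz',s['tcp_rot']).as_matrix()
    y=np.degrees(np.arctan2(R[1,1],R[0,1]))
    print('t',s['t'],'travel',(R.T@(np.array(C)-s['eef_pos'])).round(1),'ydir',y,'twist',np.radians(y-b),s['eef_pos'].round(1),'j',s['joints'].round(2),'F',s['ft_force'].round(1),'M',s['moment'].round(2),'op',s['opening'],s['grip_force'])
if __name__=="__main__": go([float(v) for v in sys.argv[1:4]],float(sys.argv[4]))
E
python3 g.py 502 -182 290 -72
```

```text
t 0.8667 travel [-360.9 -389.3    4.6] ydir 64.65721942750312 twist 2.38511842563029 [342.5 324.3 294.6] j [ 0.62  0.19  1.8  -0.    1.15 -0.51] F [ 0.8 -0.2  0.5] M [0.03 0.01 0.04] op 0.9963336797586815 0.0
```

Emit:
drive_tool --targets '[{"jaw": 1,"travel": [-0.361,-0.389,0.005],"twist": 0.12},{"jaw": 1,"travel": [-0.361,-0.389,0.005],"twist": 0.24},{"jaw": 1,"travel": [-0.361,-0.389,0.005],"twist": 0.36},{"jaw": 1,"travel": [-0.361,-0.389,0.005],"twist": 0.48},{"jaw": 1,"travel": [-0.361,-0.389,0.005],"twist": 0.6},{"jaw": 1,"travel": [-0.361,-0.389,0.005],"twist": 0.72},{"jaw": 1,"travel": [-0.361,-0.389,0.005],"twist": 0.84},{"jaw": 1,"travel": [-0.361,-0.389,0.005],"twist": 0.96}]'

```text
t: 1.53
eef_pos: [442.7, 6.2, 291.7]
tcp_rot: [3.141, 0.0, 1.733]
ft_force: [1.1, 1.6, 0.2]
opening: 1.0
grip_force: 0.0
```

```bash
python3 g.py 502 -182 290 -72
```

```text
t 1.5333 travel [-195.3   28.1    1.7] ydir 9.276725442223192 twist 1.418546464206239 [442.7   6.2 291.7] j [-0.14  0.14  1.87  0.    1.13 -0.3 ] F [1.1 1.6 0.2] M [-0.02 -0.04 -0.01] op 0.9999835953300028 0.0
```

Emit:
drive_tool --targets '[{"jaw": 1,"travel": [-0.195,0.028,0],"twist": 0.12},{"jaw": 1,"travel": [-0.195,0.028,0],"twist": 0.24},{"jaw": 1,"travel": [-0.195,0.028,0],"twist": 0.36},{"jaw": 1,"travel": [-0.195,0.028,0],"twist": 0.48},{"jaw": 1,"travel": [-0.195,0.028,0],"twist": 0.6},{"jaw": 1,"travel": [-0.195,0.028,0],"twist": 0.72},{"jaw": 1,"travel": [-0.195,0.028,0],"twist": 0.84},{"jaw": 1,"travel": [-0.195,0.028,0],"twist": 0.96}]'

```text
t: 2.2
eef_pos: [502.8, -180.0, 291.0]
tcp_rot: [-3.141, 0.0, 0.772]
ft_force: [-0.4, 0.4, 0.9]
opening: 1.002
grip_force: 0.0
```

```bash
python3 g.py 502 -182 260 -72
```

```text
t 2.2 travel [-2.   0.9 31. ] ydir -45.790814764733476 twist 0.4574365766204855 [ 502.8 -180.   291. ] j [-0.47  0.29  1.67  0.    1.18  0.33] F [-0.4  0.4  0.9] M [-0.11  0.14 -0.03] op 1.0024938960821979 0.0
```

Emit:
drive_tool --targets '[{"jaw": 1,"travel": [-0.002,0.001,0.03],"twist": 0.12},{"jaw": 1,"travel": [-0.002,0.001,0.03],"twist": 0.24},{"jaw": 1,"travel": [-0.002,0.001,0.03],"twist": 0.36},{"jaw": 1,"travel": [-0.002,0.001,0.03],"twist": 0.457},{"jaw": 1,"travel": [-0.002,0.001,0.03],"twist": 0.457},{"jaw": 1,"travel": [-0.002,0.001,0.03],"twist": 0.457}]'

```text
t: 2.7
eef_pos: [502.2, -181.4, 261.4]
tcp_rot: [-3.141, -0.0, 0.325]
ft_force: [0.1, -0.5, 0.0]
opening: 1.002
grip_force: 0.0
```

```bash
python3 g.py 502 -182 142 -72
python3 - <<'E'
from h import *
c=read_camera("wrist");cv2.imwrite("pics/w1.png",c['frame'][:,:,::-1])
print(proj(c,[502,-182,173]),proj(c,[502+30.4,-182+9.9,173]),proj(c,[502-30.4,-182-9.9,173]))
E
```

```text
t 2.7 travel [ -0.4   0.5 119.4] ydir -71.38254431527585 twist 0.010776634683592455 [ 502.2 -181.4  261.4] j [-0.47  0.31  1.72  0.    1.11  0.78] F [ 0.1 -0.5  0. ] M [-0.08  0.14 -0.03] op 1.0022735672276735 0.0
[326.1 251.2] [326.7 200.4] [325.6 298.9]
```

View pics/w1.png

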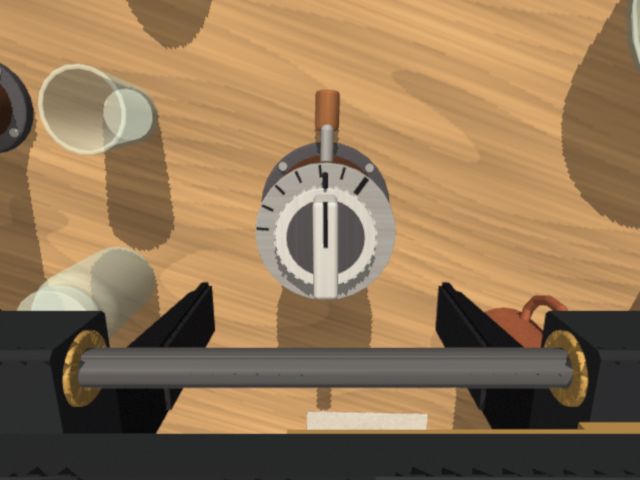

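The wrist view shows the bar centred at (326,247), vertical in the image. The prediction was (326,251), so the aim is good. I'll descend and grip.

Emit:
drive_tool --targets '[{"jaw": 0.7,"travel": [0,0,0.035],"twist": 0.01},{"jaw": 0.5,"travel": [0,0,0.07],"twist": 0.01},{"jaw": 0.5,"travel": [0,0,0.095],"twist": 0.01},{"jaw": 0.5,"travel": [0,0,0.11],"twist": 0.01},{"jaw": 0.5,"travel": [0,0,0.118],"twist": 0.01},{"jaw": 0.3,"travel": [0,0,0.118],"twist": 0.01},{"jaw": 0,"travel": [0,0,0.118],"twist": 0.01},{"jaw": 0,"travel": [0,0,0.118],"twist": 0.01}]'

```text
t: 3.42
eef_pos: [502.8, -181.6, 144.6]
tcp_rot: [3.14, -0.001, 0.313]
ft_force: [0.5, 0.0, 0.1]
opening: 0.495
grip_force: 0.0
```

Emit:
drive_tool --targets '[{"jaw": 0,"travel": [0,0,0],"twist": 0},{"jaw": 0,"travel": [0,0,0],"twist": 0},{"jaw": 0,"travel": [0,0,0],"twist": 0},{"jaw": 0,"travel": [0,0,0],"twist": 0}]'

```text
t: 3.75
eef_pos: [502.3, -181.5, 143.9]
tcp_rot: [3.141, -0.001, 0.312]
ft_force: [1.0, 0.8, -1.1]
opening: 0.214
grip_force: 0.0
```

```bash
python3 g.py 502 -182 142 -110
```

```text
t 3.75 travel [-0.5  0.4  1.9] ydir -72.12764486280223 twist 0.6609972926286899 [ 502.3 -181.5  143.9] j [-0.47  0.45  1.86  0.    0.83  0.79] F [ 1.   0.8 -1.1] M [-0.05  0.2   0.01] op 0.2136367315502264 0.0
```

Emit:
drive_tool --targets '[{"jaw": 0,"travel": [0,0,0],"twist": 0},{"jaw": 0,"travel": [0,0,0],"twist": 0},{"jaw": 0,"travel": [0,0,0],"twist": 0},{"jaw": 0,"travel": [0,0,0],"twist": 0}]'

```text
t: 4.08
eef_pos: [502.3, -181.6, 143.7]
tcp_rot: [3.141, -0.0, 0.312]
ft_force: [-0.3, -1.3, 4.8]
opening: 0.168
grip_force: 29.9
```

Emit:
drive_tool --targets '[{"jaw": 0,"travel": [0,0,0],"twist": 0.08},{"jaw": 0,"travel": [0,0,0],"twist": 0.16},{"jaw": 0,"travel": [0,0,0],"twist": 0.24},{"jaw": 0,"travel": [0,0,0],"twist": 0.32},{"jaw": 0,"travel": [0,0,0],"twist": 0.4},{"jaw": 0,"travel": [0,0,0],"twist": 0.46},{"jaw": 0,"travel": [0,0,0],"twist": 0.52},{"jaw": 0,"travel": [0,0,0],"twist": 0.52}]'

```text
t: 4.75
eef_pos: [502.4, -182.0, 143.7]
tcp_rot: [3.141, -0.001, -0.212]
ft_force: [-0.9, -5.1, 5.7]
opening: 0.165
grip_force: 29.9
```

```bash
python3 g.py 502 -182 142 -110
```

```text
t 4.75 travel [-0.4  0.   1.7] ydir -102.13025688301552 twist 0.13735292867754048 [ 502.4 -182.   143.7] j [-0.47  0.45  1.86 -0.    0.83  1.31] F [-0.9 -5.1  5.7] M [-0.88  0.49 -0.09] op 0.16457358804630373 29.940947592258453
```

Lateral force is small and the ring is turning. I'll continue in small steps until the moment about z shows the stop.

Emit:
drive_tool --targets '[{"jaw": 0,"travel": [0,0,0],"twist": 0.04},{"jaw": 0,"travel": [0,0,0],"twist": 0.08},{"jaw": 0,"travel": [0,0,0],"twist": 0.1},{"jaw": 0,"travel": [0,0,0],"twist": 0.1}]'

```text
t: 5.08
eef_pos: [502.3, -182.1, 143.7]
tcp_rot: [3.14, -0.001, -0.308]
ft_force: [-1.5, -5.6, 4.3]
opening: 0.169
grip_force: 29.9
```

```bash
python3 g.py 502 -182 142 -110
```

```text
t 5.0833 travel [-0.4 -0.   1.7] ydir -107.6564104692758 twist 0.04090335362640613 [ 502.3 -182.1  143.7] j [-0.47  0.45  1.86 -0.    0.83  1.41] F [-1.5 -5.6  4.3] M [-0.98  0.48  0.37] op 0.16861294446627256 29.948732256889343
```

Emit:
drive_tool --targets '[{"jaw": 0,"travel": [0,0,0],"twist": 0.03},{"jaw": 0,"travel": [0,0,0],"twist": 0.05},{"jaw": 0,"travel": [0,0,0],"twist": 0.05}]'

```text
t: 5.33
eef_pos: [502.5, -182.2, 143.8]
tcp_rot: [3.14, -0.001, -0.357]
ft_force: [-1.2, -5.8, 3.7]
opening: 0.174
grip_force: 31.4
```

```bash
python3 g.py 502 -182 142 -110
```

```text
t 5.3333 travel [-0.5  0.   1.8] ydir -110.4490960172824 twist -0.007838204159171244 [ 502.5 -182.2  143.8] j [-0.47  0.45  1.86 -0.    0.83  1.46] F [-1.2 -5.8  3.7] M [-0.89  0.38  0.91] op 0.1738782257416314 31.352303556050174
```

Run:
```python
from h import *
c=read_camera("wrist");cv2.imwrite("pics/w2.png",c['frame'][:,:,::-1])
```

```text
(no output)
```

View pics/w2.png

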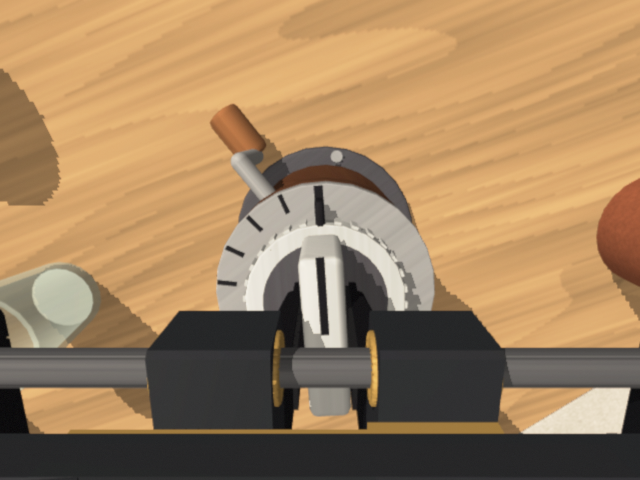

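The pointer at (320,218) lies on the long mark at (319,190), and the bar is tilted a few degrees in the jaws, so the burrs touch. Next I'll back off about 64 degrees of tool turn, to tool y at -46 degrees.

Emit:
drive_tool --targets '[{"jaw": 0,"travel": [0,0,0],"twist": 0},{"jaw": 0,"travel": [0,0,0],"twist": 0},{"jaw": 0,"travel": [0,0,0],"twist": -0.1},{"jaw": 0,"travel": [0,0,0],"twist": -0.2},{"jaw": 0,"travel": [0,0,0],"twist": -0.3},{"jaw": 0,"travel": [0,0,0],"twist": -0.4},{"jaw": 0,"travel": [0,0,0],"twist": -0.5},{"jaw": 0,"travel": [0,0,0],"twist": -0.6}]'

```text
t: 6.05
eef_pos: [502.3, -181.6, 143.7]
tcp_rot: [3.141, -0.0, 0.247]
ft_force: [-1.0, -1.6, 5.3]
opening: 0.165
grip_force: 30.0
```

Emit:
drive_tool --targets '[{"jaw": 0,"travel": [0,0,0],"twist": -0.1},{"jaw": 0,"travel": [0,0,0],"twist": -0.2},{"jaw": 0,"travel": [0,0,0],"twist": -0.3},{"jaw": 0,"travel": [0,0,0],"twist": -0.4},{"jaw": 0,"travel": [0,0,0],"twist": -0.48},{"jaw": 0,"travel": [0,0,0],"twist": -0.52},{"jaw": 0,"travel": [0,0,0],"twist": -0.52},{"jaw": 0,"travel": [0,0,0],"twist": -0.52}]'

```text
t: 6.72
eef_pos: [502.1, -181.2, 143.7]
tcp_rot: [-3.141, -0.0, 0.763]
ft_force: [-2.1, 0.7, 6.4]
opening: 0.166
grip_force: 29.9
```

```bash
python3 g.py 502 -182 142 -46
```

```text
t 6.7167 travel [-0.6  0.5  1.7] ydir -46.29463559630441 twist -0.0051423612490887885 [ 502.1 -181.2  143.7] j [-0.47  0.45  1.86  0.    0.83  0.34] F [-2.1  0.7  6.4] M [0.02 0.38 0.06] op 0.16606161798445984 29.936913549900055
```

Now open the jaws and lift straight up.

Emit:
drive_tool --targets '[{"jaw": 0.3,"travel": [0,0,0],"twist": 0},{"jaw": 0.5,"travel": [0,0,0],"twist": 0},{"jaw": 0.5,"travel": [0,0,0],"twist": 0},{"jaw": 0.5,"travel": [0,0,0],"twist": 0},{"jaw": 0.5,"travel": [0,0,-0.02],"twist": 0},{"jaw": 0.5,"travel": [0,0,-0.05],"twist": 0},{"jaw": 0.5,"travel": [0,0,-0.09],"twist": 0},{"jaw": 0.5,"travel": [0,0,-0.12],"twist": 0}]'

```text
t: 7.38
eef_pos: [502.2, -181.4, 265.8]
tcp_rot: [3.141, -0.0, 0.762]
ft_force: [0.9, 0.1, 0.3]
opening: 0.498
grip_force: 0.0
```

Emit:
drive_tool --targets '[{"jaw": 0.5,"travel": [0,0,0],"twist": 0},{"jaw": 0.5,"travel": [0,0,0],"twist": 0},{"jaw": 0.5,"travel": [0,0,0],"twist": 0}]'

```text
t: 7.63
eef_pos: [501.8, -181.2, 262.7]
tcp_rot: [-3.141, 0.0, 0.762]
ft_force: [-0.3, -0.2, -0.1]
opening: 0.496
grip_force: 0.0
```

Run:
```python
from h import *
c=read_camera("wrist");cv2.imwrite("pics/w3.png",c['frame'][:,:,::-1])
```

```text
(no output)
```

View pics/w3.png

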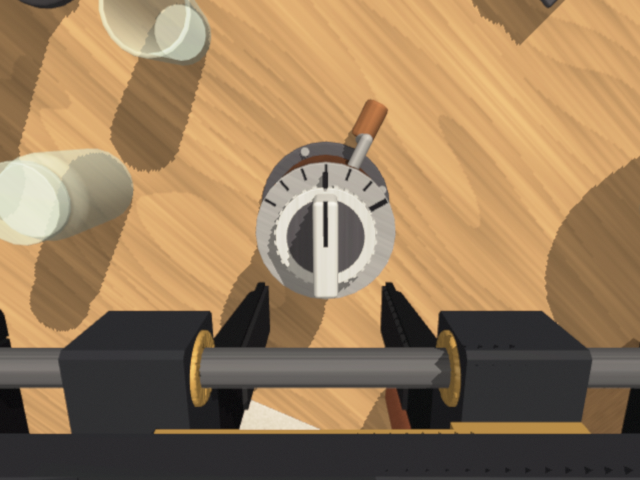

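The pointer at (325,177) sits on the third tick. Counting back, the ticks are at (348,173), (367,187) and the long mark at (378,205). The glass at (150,20) is upright.

```bash
python3 -c "from cell import *;print(job_done())"
```

```text
the job is handed in; nothing more can be done
None
```

I turned the squat mill's ring clockwise until the burrs touched, then backed it off three clicks and let go. The last picture shows its pointer on the third tick and the glass still upright; the slim mill's ring was never touched. I handed the job in at about 7.7 s, and no verdict came back.

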